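# Seat the grating disc on its drive

### The arm

A 6-joint arm with a two-finger parallel gripper is mounted at the origin on a cart in front of the work surface, level with it; the furniture and walls round the work are solid. World frame = base frame: x ahead of the robot, y to its left, z up, the work surface at z = 0. Lengths are in m, angles in degrees, forces in N, time in s.
With the tool pointing down it reaches from about 0.3 to 0.75 m from the base axis. Payload 8.5 kg.
Tool frame: the origin (TCP) lies midway between the tips of the shut fingers; the grasp point (between the pads) lies 19 mm behind it (env.pinch_z is the z of the grasp point in the tool frame, in m); z points along the fingers, y is the line along which they close (so a half turn about z gives the same grasp; the last joint's range is limited). The gripper opens to 85 mm and grips with 20 to 120 N. Pads are 22 mm wide; open, the fingers measure 114 mm over their backs; the gripper's body (76 mm by 85 mm) begins 54 mm behind the grasp point. The pads swing forward as they close: fully open they stand 13 mm farther back than shut.
Start: joints at [-77.596, 21.807, 74.336, -0, 83.858, -12.336], TCP at [0.23, -0.5, 0.231] pointing down, gripper open.
Joint ranges: [-178.18, 178.18], [-50.72, 133.34], [12.68, 142.11], [-81.47, 261.47], [9.98, 163.14], [-165.26, 165.26]. Speed limits (degrees/s): [136.94, 136.94, 180, 180, 180, 180].

### API

Orientations are given as a 3x3 rotation matrix whose columns are the frame's x, y, z axes.
In Python, from rig import env gives the robot as it stands.
- The arm moves only by the tool arm_command, never from a script. Its argument "deltas" is a list of rows, each an object of numbers: "rx", "ry", "rz": the turn, a rotation vector about the tool's x, y, z in rad; "dx", "dy", "dz": the shift along the tool's x, y, z in m; "fingers": the finger opening in m, from 0 to 0.0854. In form: [{"rx": .., "ry": .., "rz": .., "dx": .., "dy": .., "dz": .., "fingers": ..}, ...]. A call has 1 to 12 rows; each row shifts and turns the commanded pose from where the row before left it, along the tool's axes as they then stand; what a row does not reach is not made up. A row lasts 1/10 s, in which the tool goes at most 50 mm and 8.59 degrees, less where a joint would pass 70% of its speed; a pose out of reach is approached as far as the arm can. A call is refused whole if a number of a shift passes 0.05 or a number of a turn 0.15, either way. A call with a gripper value outside its range is refused whole. The fingers move at their own pace and stop on an object; "squeeze" is the grip in N (left out, the last holds). Time passes only in rows, so rows that do not move let the fingers close. It gives the time, the measured TCP pose, the force, the opening and the grip force at its end, in the units of the state.
- env.observe(): the state, without advancing time (a new reading comes with each control period).
- env.get_image(name): name is "side" or "top" or "wrist"; returns a dict with "color" (480x640x3 uint8, blue, green, red), "camera_matrix" (3x3 intrinsics, pixels), "eye" and "orientation" of the camera in the world. Camera axes: x right, y up, looking along -z (the intrinsics and any distortion apply to the point x, -y, -z); pixel columns grow to the right and rows downward; lengths in m; the calibration is good to about 2 mm. A picture is of the moment at which its call begins. There is no depth.
- env.close_job(): hands the job in; it is judged then, once.
Trained networks look in a picture, given as the dict that the camera call returned (one of the last four; its "shot" number tells which), for a name from the list of things; names that differ only in an ending like _2 or _b are one class to them, and where a whole thing is asked for, a point or a joint stands for the part that bears it (a point fixed in the world has none). Each returns a list of dicts, best first, with "p" (0 to 1); they miss things now and then, are a little off and sometimes report something else, mostly with a low value. They report only what shows in the picture. A call takes as long as a camera call.
- env.look_for(query, picture): "box" ([left, top, right, bottom] in pixels, round what is visible of it).
- env.tip_of(query, picture): "location" ([column, row] in pixels: a listed point, or the origin of a listed thing).
The state is a dict: "time_s": time; "q": joint angles; "qvel": joint speeds; "joint_efforts": joint torques, N m; "position": TCP position; "tool_rot": TCP orientation; "ft_force": force on the tool from outside, world axes, zero at the start; "wrist_torque": the same for the moment, N m; "grip_width": finger opening in m; "gripper_force": force on a finger pad.
Only numpy, scipy, OpenCV 4.12 (cv2) and the standard library are available. Lean on these libraries where they do the work, as an engineer would, in place of code of your own. Each camera call takes 0.05 s, during which the arm holds its last target. There are 200 camera calls.

### The job

The grating disc is sitting too high on the electric grater because its rim notch is not over the red drive dog. With closed fingertips push an orange lug to turn the disc until the notch lies over the red dog, then press down gently on the black hub until the disc is fully home, and take the hand away. Do not grip or lift the disc, and leave the apple, the garlic and the tin where they are.

Things in the scene. Friction and masses are not known exactly. Their poses are not given: they have to be found in the camera images.
- base_center (a point): Centre of the top face of the round white grater base (fixed to the worktop, 164 mm across, 45 mm high, black top face 149 mm across), on the upright axis that the disc turns about; 45 mm above the worktop. A small black control knob (fixed) sticks out 12 mm from the base's side, below the dog.
- dog (a point): Top of the red drive dog, a rounded radial rib fixed on the black top face: 10 mm wide, 28 mm long (47 to 75 mm from the axis), 7.5 mm high, so its outer end shows beyond the disc's rim. This point is 58 mm from the axis, on the rib's centre line. Its direction from the axis varies.
- notch (a point): Middle of the notch in the disc's rim, on the disc's top face, 58 mm from the axis. The disc is steel, 124 mm across, 6 mm thick; the notch is 17 mm wide, cut right through and open at the rim, from 45 mm to 62 mm from the axis. It fits over the dog with 3.5 mm to spare either side, and the dog's round top centres it when pressed down.
- lug_a (a point): Top centre of one of two orange finger lugs standing on the disc, 90 degrees anticlockwise (from above) from the notch. Each lug is 12 mm thick in the turning direction, 24 mm long radially (33 to 57 mm from the axis), and 20 mm tall above the disc's top face. Pushed sideways at 45 mm from the axis it takes about 2 N to turn the disc, which stays where it is left and can turn either way.
- lug_b (a point): Top centre of the other, identical orange lug, 90 degrees clockwise from the notch.
- hub_top (a point): Centre of the flat top of the black hub in the middle of the disc, on the axis: 32 mm across, 18 mm above the disc's top face (2 mm lower than the lug tops). Press here; 10 to 15 N seats the disc, and it must not be pushed, pressed or squeezed with more than 35 N.
- disc_turn (a joint): Angle of the disc about the upright axis, rad, growing anticlockwise from above. 0: the notch points directly away from the dog; +3.14 or -3.14: the notch is over the dog. Turning stops far beyond, at +-6.2.
- disc_press (a joint): How far the disc has gone down the shaft, m. 0: at the start, resting just above the dog; 0.008: fully home on the black face; negative: lifted. A tight ring drags on the shaft: it takes about 5 N downward to move, and the disc stays at whatever height it is left.
- apple: Loose red apple, 72 mm across, 63 mm high, origin under its centre. Bystander.
- garlic: Loose pale garlic bulb, 61 mm across, 59 mm high, origin under its centre. Bystander.
- tin: Loose food tin with a turquoise label, 76 mm across, 58 mm high, origin under its centre. Bystander.

How it is judged:
By the outcome, as a careful person would: the job done as asked, in the order asked, and still so for the second after the job is handed in, with the robot touching nothing.
It also fails if it takes over 51 s, if anything falls off the work surface, if the arm or the gripper's body presses on something with over 40 N, if the wrist force passes 120 N, or if a joint passes its speed limit or range.

## Working session

There is one attempt and no reset: what is moved stays moved. The work goes in short steps, Python scripts to look and compute and a tool call to move; the robot and the scene stay as the last step left them, time stands still between calls to the robot, and variables do not carry over. Pictures are saved under pics/ and viewed, at most 10 in all, crops included, and the job is handed in when it is done.

Besides the shell and the picture viewer there is one more tool, called by a JSON object that holds its "fn" and its "kwargs", one argument or row to a line. arm_command: Moves the arm, as the interface text tells. Its arguments: {"type":"object","properties":{"deltas":{"type":"array"},"squeeze":{"type":"number"}},"required":["deltas"]}

```bash
mkdir -p pics; cat > h.py <<'E'
import numpy as np, cv2
from rig import env
def ray(p,px):
    K=np.array(p["camera_matrix"]);R=np.array(p["orientation"]).reshape(3,3)
    d=np.linalg.inv(K)@[px[0],px[1],1]; d=R@[d[0],-d[1],-d[2]]
    return np.array(p["eye"]),d/np.linalg.norm(d)
def atz(p,px,z):
    e,d=ray(p,px); return e+d*(z-e[2])/d[2]
def tri(obs):
    A=np.zeros((3,3));b=np.zeros(3)
    for p,px in obs:
        e,d=ray(p,px);M=np.eye(3)-np.outer(d,d);A+=M;b+=M@e
    x=np.linalg.solve(A,b)
    return x,[round(float(np.linalg.norm(np.cross(x-ray(p,q)[0],ray(p,q)[1])))*1000,1) for p,q in obs]
E
python3 - <<'E'
from h import *
s=env.observe();print(s["time_s"],s["position"],np.round(s["tool_rot"],3).tolist(),env.pinch_z)
P={n:env.get_image(n) for n in("side","top")}
for n in P:cv2.imwrite(f"pics/{n}1.png",P[n]["color"]);print(n,P[n]["eye"],{k:v for k,v in P[n].items() if k not in("color","eye","orientation","camera_matrix")})
for q in("base_center","dog","notch","lug_a","hub_top","apple","garlic","tin"):
    t={n:env.tip_of(q,P[n])[:3] for n in P}
    for n in t:print(q,n,[(np.round(a["location"],1).tolist(),round(a["p"],2)) for a in t[n]])
    if all(t.values()) :x,r=tri([(P[n],t[n][0]["location"]) for n in P]);print("   ",np.round(x,4),r)
E
```

```text
0.0 [ 0.23012679 -0.49922923  0.23070629] [[0.908, 0.419, -0.0], [0.419, -0.908, 0.001], [0.0, -0.001, -1.0]] -0.0187
side [ 0.57148341 -0.70904202  0.39638002] {'shot': 1}
top [0.34207193 0.16957903 1.23856665] {'shot': 2}
base_center side [([313.9, 247.6], 0.61)]
base_center top [([292.0, 247.9], 0.74)]
    [0.5141 0.2168 0.0465] [3.1, 3.1]
dog side []
dog top [([289.3, 271.4], 0.76)]
notch side [([308.6, 250.8], 0.98)]
notch top []
lug_a side [([290.2, 233.2], 0.72), ([333.1, 230.6], 0.65), ([309.8, 231.3], 0.38)]
lug_a top [([288.4, 265.8], 0.85), ([291.3, 224.5], 0.81), ([290.4, 270.3], 0.33)]
    [0.4703 0.223  0.0728] [2.0, 2.0]
hub_top side [([310.6, 232.5], 0.75), ([291.8, 236.6], 0.37)]
hub_top top [([290.8, 245.2], 0.91)]
    [0.5119 0.2178 0.0769] [0.7, 0.7]
apple side [([245.0, 344.8], 0.83)]
apple top [([416.0, 280.7], 0.9)]
    [ 0.4393 -0.0658  0.0063] [4.1, 4.1]
garlic side [([293.6, 235.4], 0.58)]
garlic top [([205.1, 269.4], 0.74), ([291.0, 224.1], 0.44)]
    [0.463  0.4152 0.0019] [3.5, 3.5]
tin side [([356.1, 237.8], 0.95), ([334.2, 230.4], 0.38)]
tin top [([210.7, 209.5], 0.89)]
    [6.036e-01 4.078e-01 5.000e-04] [2.7, 2.7]
```

```bash
python3 -c "
import cv2,numpy as np
a=cv2.imread('pics/side1.png')[190:310,230:390];b=cv2.imread('pics/top1.png')[190:310,190:350]
cv2.imwrite('pics/c1.png',np.vstack([cv2.resize(x,(400,300),interpolation=3) for x in(a,b)]))
cv2.imwrite('pics/c2.png',np.hstack([cv2.resize(x,(400,300),interpolation=2) for x in(a,b)]))"
```

```text
(no output)
```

View pics/c2.png

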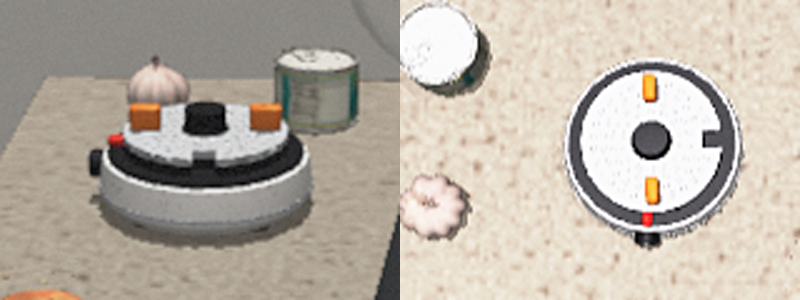

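View pics/top1.png

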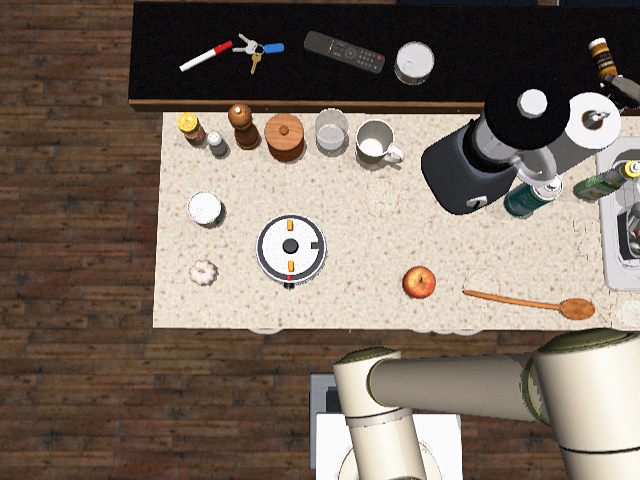

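The top view shows the hub at (291,246), the notch pointing right (-y), and the lugs far and near at (291,225) and (290,266). The red dog is on the near side at (289,271). So the disc needs about a 90° clockwise turn, and I'll push lug_b, the near lug. First I'll move above it.

{"fn": "arm_command", "kwargs": {
  "deltas": [
    {"dx": 0.012,"dy": -0.013,"dz": -0.002,"fingers": 0},
    {"dx": 0.0235,"dy": -0.026,"dz": -0.003},
    {"dx": 0.0235,"dy": -0.026,"dz": -0.003},
    {"dx": 0.0235,"dy": -0.026,"dz": -0.003},
    {"dx": 0.0235,"dy": -0.026,"dz": -0.003},
    {"dx": 0.0235,"dy": -0.026,"dz": -0.003},
    {"dx": 0.0235,"dy": -0.026,"dz": -0.003},
    {"dx": 0.0235,"dy": -0.026,"dz": -0.003},
    {"dx": 0.0235,"dy": -0.026,"dz": -0.003},
    {"dx": 0.0235,"dy": -0.026,"dz": -0.002},
    {"dx": 0.0235,"dy": -0.026},
    {"dx": 0.0235,"dy": -0.026}
  ]
}}

```text
invalid input
```

{"fn": "arm_command", "kwargs": {
  "deltas": [
    {"dx": 0.0235,"dy": -0.026},
    {"dx": 0.0235,"dy": -0.026},
    {"dx": 0.0235,"dy": -0.026},
    {"dx": 0.0235,"dy": -0.026},
    {"dx": 0.0235,"dy": -0.026},
    {"dx": 0.0235,"dy": -0.026},
    {"dx": 0.0235,"dy": -0.026,"rz": -0.1},
    {"rz": -0.15},
    {"rz": -0.15},
    {"rz": -0.15},
    {"rz": -0.15},
    {"rz": -0.15}
  ]
}}

```text
invalid input
```

{"fn": "arm_command", "kwargs": {
  "deltas": [
    {"rz": -0.15},
    {"rz": -0.15},
    {"rz": -0.15},
    {"rz": -0.15},
    {"rz": -0.15},
    {"rz": -0.15},
    {"rz": -0.15},
    {"rz": -0.15},
    {"rz": -0.15},
    {"rz": -0.15},
    {"rz": -0.15},
    {"rz": -0.1}
  ]
}}

```text
invalid input
```

```bash
cat > m.py <<'E'
from h import *
import sys
s=env.observe();R=np.array(s["tool_rot"]);print(s["time_s"],s["position"],"yaw",np.degrees(np.arctan2(R[1,0],R[0,0])),np.round(R[:,2],3),s["ft_force"],s["grip_width"],np.round(s["q"],1))
P={n:env.get_image(n) for n in("wrist","top","side")}
cv2.imwrite(f"pics/w{sys.argv[1]}.png",P["wrist"]["color"])
for q in("base_center","dog","notch","lug_a","hub_top"):
    for n in P:print(q,n,[(np.round(a["location"],1).tolist(),round(a["p"],2),np.round(atz(P[n],a["location"],dict(base_center=.045,dog=.0525,notch=.059,lug_a=.079,hub_top=.077)[q])[:2],4).tolist()) for a in env.tip_of(q,P[n])[:3]])
E
python3 m.py 1
```

```text
0.9 [ 0.23017513 -0.4994994   0.23131966] yaw 24.73944475596193 [ 0.  0. -1.] [ 0.22433603 -0.12121542  0.10114525] 0.08508107213504358 [-77.6  21.8  74.3   0.   83.9 -12.3]
base_center wrist []
base_center top [([293.0, 246.9], 0.81, [0.5135, 0.2143])]
base_center side [([313.3, 248.3], 0.97, [0.5159, 0.2186])]
dog wrist []
dog top [([286.5, 273.0], 0.57, [0.4546, 0.2275]), ([288.0, 263.3], 0.32, [0.476, 0.2246])]
dog side [([279.2, 239.6], 0.58, [0.4484, 0.2439]), ([309.6, 245.9], 0.53, [0.5094, 0.2112])]
notch wrist []
notch top [([316.6, 242.4], 0.66, [0.5219, 0.1621])]
notch side [([306.5, 250.4], 0.57, [0.5065, 0.1706])]
lug_a wrist []
lug_a top [([290.2, 267.6], 0.92, [0.4638, 0.2185]), ([290.3, 225.0], 0.85, [0.5566, 0.2195])]
lug_a side [([331.9, 231.4], 0.82, [0.5508, 0.2189]), ([288.8, 231.8], 0.7, [0.4707, 0.2139])]
hub_top wrist []
hub_top top [([288.6, 244.0], 0.77, [0.5152, 0.2227]), ([208.1, 210.8], 0.3, [0.5871, 0.3989])]
hub_top side [([311.3, 232.1], 0.83, [0.5124, 0.2194])]
```

View pics/w1.png

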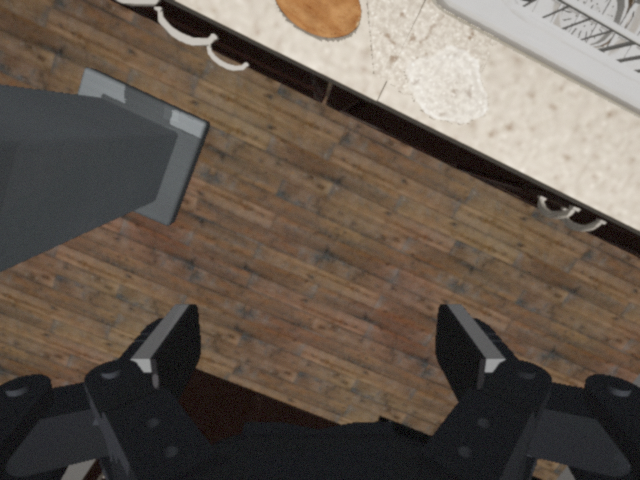

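The moves were refused and the wrist camera still sees only the floor. The rows probably need every key, so I'll test one full row.

{"fn": "arm_command", "kwargs": {
  "deltas": [
    {"rx": 0,"ry": 0,"rz": 0,"dx": 0.012,"dy": -0.013,"dz": -0.002,"fingers": 0}
  ]
}}

```text
time_s: 1.9
position: [0.2351, -0.4836, 0.2328]
tool_rot: [[0.909, 0.417, -0.0], [0.417, -0.909, 0.0], [-0.0, -0.0, -1.0]]
ft_force: [-0.2, 0.1, 0.3]
grip_width: 0.0731
gripper_force: 0.0
```

{"fn": "arm_command", "kwargs": {
  "deltas": [
    {"rx": 0,"ry": 0,"rz": 0,"dx": 0.0235,"dy": -0.026,"dz": -0.003,"fingers": 0},
    {"rx": 0,"ry": 0,"rz": 0,"dx": 0.0235,"dy": -0.026,"dz": -0.003,"fingers": 0},
    {"rx": 0,"ry": 0,"rz": 0,"dx": 0.0235,"dy": -0.026,"dz": -0.003,"fingers": 0},
    {"rx": 0,"ry": 0,"rz": 0,"dx": 0.0235,"dy": -0.026,"dz": -0.003,"fingers": 0},
    {"rx": 0,"ry": 0,"rz": 0,"dx": 0.0235,"dy": -0.026,"dz": -0.003,"fingers": 0},
    {"rx": 0,"ry": 0,"rz": 0,"dx": 0.0235,"dy": -0.026,"dz": -0.003,"fingers": 0},
    {"rx": 0,"ry": 0,"rz": 0,"dx": 0.0235,"dy": -0.026,"dz": -0.003,"fingers": 0},
    {"rx": 0,"ry": 0,"rz": 0,"dx": 0.0235,"dy": -0.026,"dz": -0.003,"fingers": 0},
    {"rx": 0,"ry": 0,"rz": 0,"dx": 0.0235,"dy": -0.026,"dz": -0.003,"fingers": 0},
    {"rx": 0,"ry": 0,"rz": 0,"dx": 0.0235,"dy": -0.026,"dz": 0,"fingers": 0},
    {"rx": 0,"ry": 0,"rz": 0,"dx": 0.0235,"dy": -0.026,"dz": 0,"fingers": 0}
  ]
}}

```text
time_s: 3.0
position: [0.3509, -0.1134, 0.2606]
tool_rot: [[0.908, 0.418, 0.001], [0.418, -0.908, -0.0], [0.0, 0.001, -1.0]]
ft_force: [0.5, 0.0, 0.5]
grip_width: -0.0002
gripper_force: 0.0
```

{"fn": "arm_command", "kwargs": {
  "deltas": [
    {"rx": 0,"ry": 0,"rz": 0,"dx": 0.0235,"dy": -0.026,"dz": 0,"fingers": 0},
    {"rx": 0,"ry": 0,"rz": 0,"dx": 0.0235,"dy": -0.026,"dz": 0,"fingers": 0},
    {"rx": 0,"ry": 0,"rz": 0,"dx": 0.0235,"dy": -0.026,"dz": 0,"fingers": 0},
    {"rx": 0,"ry": 0,"rz": 0,"dx": 0.0235,"dy": -0.026,"dz": 0,"fingers": 0},
    {"rx": 0,"ry": 0,"rz": 0,"dx": 0.0235,"dy": -0.026,"dz": 0,"fingers": 0},
    {"rx": 0,"ry": 0,"rz": 0,"dx": 0.0235,"dy": -0.026,"dz": 0,"fingers": 0},
    {"rx": 0,"ry": 0,"rz": 0,"dx": 0.0235,"dy": -0.026,"dz": 0,"fingers": 0},
    {"rx": 0,"ry": 0,"rz": -0.14,"dx": 0,"dy": 0,"dz": 0,"fingers": 0},
    {"rx": 0,"ry": 0,"rz": -0.14,"dx": 0,"dy": 0,"dz": 0,"fingers": 0},
    {"rx": 0,"ry": 0,"rz": -0.14,"dx": 0,"dy": 0,"dz": 0,"fingers": 0},
    {"rx": 0,"ry": 0,"rz": -0.14,"dx": 0,"dy": 0,"dz": 0,"fingers": 0},
    {"rx": 0,"ry": 0,"rz": -0.14,"dx": 0,"dy": 0,"dz": 0,"fingers": 0}
  ]
}}

```text
time_s: 4.2
position: [0.4239, 0.1194, 0.2604]
tool_rot: [[0.42, 0.908, 0.0], [0.908, -0.42, 0.0], [0.0, 0.0, -1.0]]
ft_force: [-0.2, 0.5, -0.4]
grip_width: 0.0001
gripper_force: 0.0
```

{"fn": "arm_command", "kwargs": {
  "deltas": [
    {"rx": 0,"ry": 0,"rz": -0.14,"dx": 0,"dy": 0,"dz": 0,"fingers": 0},
    {"rx": 0,"ry": 0,"rz": -0.14,"dx": 0,"dy": 0,"dz": 0,"fingers": 0},
    {"rx": 0,"ry": 0,"rz": -0.14,"dx": 0,"dy": 0,"dz": 0,"fingers": 0},
    {"rx": 0,"ry": 0,"rz": -0.14,"dx": 0,"dy": 0,"dz": 0,"fingers": 0},
    {"rx": 0,"ry": 0,"rz": -0.14,"dx": 0,"dy": 0,"dz": 0,"fingers": 0},
    {"rx": 0,"ry": 0,"rz": -0.14,"dx": 0,"dy": 0,"dz": 0,"fingers": 0},
    {"rx": 0,"ry": 0,"rz": -0.14,"dx": 0,"dy": 0,"dz": 0,"fingers": 0},
    {"rx": 0,"ry": 0,"rz": -0.14,"dx": 0,"dy": 0,"dz": 0,"fingers": 0},
    {"rx": 0,"ry": 0,"rz": -0.14,"dx": 0,"dy": 0,"dz": 0,"fingers": 0},
    {"rx": 0,"ry": 0,"rz": -0.14,"dx": 0,"dy": 0,"dz": 0,"fingers": 0},
    {"rx": 0,"ry": 0,"rz": -0.14,"dx": 0,"dy": 0,"dz": 0,"fingers": 0},
    {"rx": 0,"ry": 0,"rz": -0.14,"dx": 0,"dy": 0,"dz": 0,"fingers": 0}
  ]
}}

```text
time_s: 5.4
position: [0.4239, 0.1194, 0.2604]
tool_rot: [[-0.948, 0.318, 0.0], [0.318, 0.948, 0.0], [-0.0, 0.0, -1.0]]
ft_force: [-0.2, 0.2, 0.2]
grip_width: 0.0
gripper_force: 0.0
```

```bash
python3 m.py 2
```

```text
5.4 [0.42392549 0.1194117  0.2604025 ] yaw 161.43545959261152 [ 0.  0. -1.] [-0.21412543  0.20503267  0.22466331] 4.826339986935894e-05 [  0.3   9.4  87.1   0.   83.5 -71.2]
base_center wrist [([449.7, 259.5], 0.64, [0.5142, 0.2216])]
base_center top [([291.1, 247.0], 0.62, [0.5133, 0.2185])]
base_center side [([311.9, 249.9], 0.74, [0.5138, 0.21])]
dog wrist [([438.4, 207.3], 0.66, [0.4594, 0.2217])]
dog top [([287.8, 270.6], 0.98, [0.4599, 0.2248])]
dog side [([279.3, 242.7], 0.85, [0.4507, 0.2265])]
notch wrist [([390.2, 287.1], 0.69, [0.5169, 0.1595])]
notch top [([315.3, 243.3], 0.72, [0.5198, 0.1649])]
notch side [([311.7, 253.6], 0.57, [0.5168, 0.1551])]
lug_a wrist [([446.1, 226.9], 0.96, [0.4701, 0.2178]), ([470.5, 317.1], 0.7, [0.5587, 0.219])]
lug_a top [([289.7, 265.5], 0.87, [0.4683, 0.2196]), ([289.0, 224.9], 0.58, [0.5568, 0.2223])]
lug_a side [([336.8, 230.4], 0.92, [0.5599, 0.225]), ([287.7, 231.6], 0.58, [0.4686, 0.215]), ([295.2, 232.9], 0.35, [0.4832, 0.208])]
hub_top wrist [([456.9, 271.7], 0.81, [0.5132, 0.2178])]
hub_top top [([291.0, 245.2], 0.58, [0.5126, 0.2175])]
hub_top side [([309.9, 234.5], 0.58, [0.5106, 0.2057])]
```

View pics/w2.png

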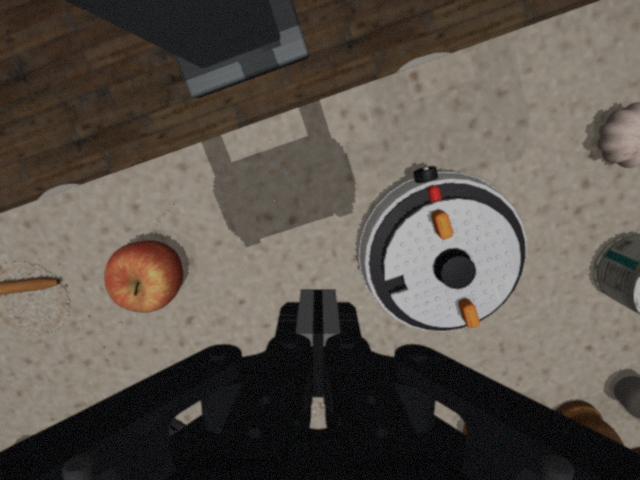

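The wrist view shows the hub at (457,270), the notch at (393,284), the near lug at (443,224) and the dog at (435,193). Triangulated axis ≈ (0.513, 0.218). I'll lower the fingers to the -y side of lug_b.

{"fn": "arm_command", "kwargs": {
  "deltas": [
    {"rx": 0,"ry": 0,"rz": 0,"dx": -0.0068,"dy": 0.0257,"dz": 0,"fingers": 0},
    {"rx": 0,"ry": 0,"rz": 0,"dx": -0.0069,"dy": 0.0257,"dz": 0,"fingers": 0},
    {"rx": 0,"ry": 0,"rz": 0,"dx": -0.0069,"dy": 0.0257,"dz": 0,"fingers": 0},
    {"rx": 0,"ry": 0,"rz": -0.11,"dx": 0,"dy": 0,"dz": 0.03,"fingers": 0},
    {"rx": 0,"ry": 0,"rz": -0.11,"dx": 0,"dy": 0,"dz": 0.03,"fingers": 0},
    {"rx": 0,"ry": 0,"rz": -0.11,"dx": 0,"dy": 0,"dz": 0.03,"fingers": 0},
    {"rx": 0,"ry": 0,"rz": 0,"dx": 0,"dy": 0,"dz": 0.03,"fingers": 0},
    {"rx": 0,"ry": 0,"rz": 0,"dx": 0,"dy": 0,"dz": 0.03,"fingers": 0},
    {"rx": 0,"ry": 0,"rz": 0,"dx": 0,"dy": 0,"dz": 0,"fingers": 0}
  ]
}}

```text
time_s: 7.2
position: [0.4667, 0.1854, 0.1074]
tool_rot: [[-1.0, -0.0, -0.007], [-0.0, 1.0, -0.001], [0.007, -0.001, -1.0]]
ft_force: [-0.3, -0.1, -0.9]
grip_width: -0.0005
gripper_force: 0.0
```

```bash
python3 m.py 3
```

```text
7.2 [0.46667264 0.18536836 0.10742954] yaw -179.99825206533401 [-0.007 -0.001 -1.   ] [-0.2677574  -0.05915643 -0.90826589] -0.0005295080728019441 [  8.1  24.8  92.5  -0.   63.1 -81.9]
base_center wrist [([376.1, 338.2], 0.74, [0.5144, 0.2189]), ([625.9, 415.7], 0.16, [0.5674, 0.374])]
base_center top []
base_center side [([311.5, 247.9], 0.92, [0.5124, 0.2206])]
dog wrist [([385.1, 244.8], 0.6, [0.456, 0.2202])]
dog top [([288.2, 272.0], 0.8, [0.4569, 0.2239])]
dog side [([281.5, 243.6], 0.88, [0.4554, 0.2217]), ([289.5, 228.7], 0.73, [0.4618, 0.3106])]
notch wrist []
notch top []
notch side [([309.7, 250.7], 0.77, [0.5124, 0.1693])]
lug_a wrist [([385.8, 289.4], 0.69, [0.4697, 0.2168])]
lug_a top []
lug_a side [([332.9, 232.2], 0.87, [0.5528, 0.2144]), ([290.0, 232.6], 0.75, [0.4734, 0.2094])]
hub_top wrist []
hub_top top []
hub_top side [([315.7, 233.9], 0.68, [0.5211, 0.2094])]
```

View pics/w3.png

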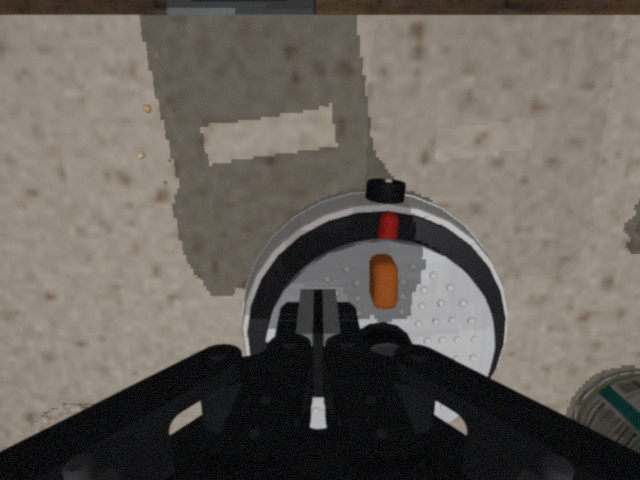

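The fingertips (318,295) are clear of lug_b (384,280), with the dog at (388,226). Descending.

{"fn": "arm_command", "kwargs": {
  "deltas": [
    {"rx": 0,"ry": 0,"rz": 0,"dx": 0,"dy": 0,"dz": 0.015,"fingers": 0},
    {"rx": 0,"ry": 0,"rz": 0,"dx": 0,"dy": 0,"dz": 0.012,"fingers": 0},
    {"rx": 0,"ry": 0,"rz": 0,"dx": 0,"dy": 0,"dz": 0.008,"fingers": 0},
    {"rx": 0,"ry": 0,"rz": 0,"dx": 0,"dy": 0,"dz": 0,"fingers": 0},
    {"rx": 0,"ry": 0,"rz": 0,"dx": 0,"dy": 0,"dz": 0,"fingers": 0}
  ]
}}

```text
time_s: 8.6
position: [0.4686, 0.1857, 0.0756]
tool_rot: [[-1.0, -0.0, 0.0], [-0.0, 1.0, 0.0], [-0.0, 0.0, -1.0]]
ft_force: [0.5, -0.3, -0.0]
grip_width: -0.0
gripper_force: 0.0
```

{"fn": "arm_command", "kwargs": {
  "deltas": [
    {"rx": 0,"ry": 0,"rz": 0,"dx": 0,"dy": 0,"dz": 0.009,"fingers": 0},
    {"rx": 0,"ry": 0,"rz": 0,"dx": 0,"dy": 0.004,"dz": 0,"fingers": 0},
    {"rx": 0,"ry": 0,"rz": 0,"dx": 0,"dy": 0.004,"dz": 0,"fingers": 0},
    {"rx": 0,"ry": 0,"rz": 0,"dx": 0,"dy": 0.002,"dz": 0,"fingers": 0},
    {"rx": 0,"ry": 0,"rz": 0,"dx": 0,"dy": 0.002,"dz": 0,"fingers": 0},
    {"rx": 0,"ry": 0,"rz": 0,"dx": 0,"dy": 0,"dz": 0,"fingers": 0}
  ]
}}

```text
time_s: 9.2
position: [0.4684, 0.1979, 0.0664]
tool_rot: [[-1.0, -0.001, 0.0], [-0.001, 1.0, -0.0], [-0.0, -0.0, -1.0]]
ft_force: [-0.3, -0.3, 0.2]
grip_width: 0.0002
gripper_force: 0.1
```

{"fn": "arm_command", "kwargs": {
  "deltas": [
    {"rx": 0,"ry": 0,"rz": 0.05,"dx": 0.00097,"dy": 0.00227,"dz": 0,"fingers": 0},
    {"rx": 0,"ry": 0,"rz": 0.05,"dx": 0.00097,"dy": 0.00227,"dz": 0,"fingers": 0},
    {"rx": 0,"ry": 0,"rz": 0.05,"dx": 0.00097,"dy": 0.00227,"dz": 0,"fingers": 0},
    {"rx": 0,"ry": 0,"rz": 0.05,"dx": 0.00097,"dy": 0.00227,"dz": 0,"fingers": 0},
    {"rx": 0,"ry": 0,"rz": 0.05,"dx": 0.00097,"dy": 0.00227,"dz": 0,"fingers": 0},
    {"rx": 0,"ry": 0,"rz": 0.05,"dx": 0.00097,"dy": 0.00227,"dz": 0,"fingers": 0},
    {"rx": 0,"ry": 0,"rz": 0.05,"dx": 0.00097,"dy": 0.00227,"dz": 0,"fingers": 0},
    {"rx": 0,"ry": 0,"rz": 0.05,"dx": 0.00097,"dy": 0.00227,"dz": 0,"fingers": 0},
    {"rx": 0,"ry": 0,"rz": 0.05,"dx": 0.00097,"dy": 0.00227,"dz": 0,"fingers": 0},
    {"rx": 0,"ry": 0,"rz": 0.05,"dx": 0.00097,"dy": 0.00227,"dz": 0,"fingers": 0}
  ]
}}

```text
time_s: 10.2
position: [0.4637, 0.2216, 0.0664]
tool_rot: [[-0.877, 0.481, -0.001], [0.481, 0.877, -0.0], [0.0, -0.001, -1.0]]
ft_force: [-1.7, -2.1, 0.2]
grip_width: 0.0001
gripper_force: 0.9
```

```bash
cat > n.py <<'E'
from h import *
C=np.array([.5132,.2183]);s=env.observe();R=np.array(s["tool_rot"]);p=np.array(s["position"]);d=C-p[:2]
print(s["time_s"],p,"yaw",np.degrees(np.arctan2(R[1,0],R[0,0])),"rel in tool mm",(R[:2,:2].T@-d)*1000,np.round(s["ft_force"],1))
for n in("side","wrist","top"):
    P=env.get_image(n);hsv=cv2.cvtColor(P["color"],cv2.COLOR_BGR2HSV)
    cv2.imwrite(f"pics/{n}_{s['time_s']:.1f}.png",P["color"])
    for nm,lo,hi,z in(("orange",(6,170,110),(20,255,255),.076),("red",(0,190,110),(4,255,255),.0515),("red2",(174,190,110),(180,255,255),.0515)):
        k,l,st,c=cv2.connectedComponentsWithStats(cv2.inRange(hsv,lo,hi))
        for i in range(1,k):
            w=atz(P,c[i],z)[:2]-C
            if np.hypot(*w)<.09 and st[i,4]>4:print(n,nm,c[i].round(1),st[i,4],"r mm",round(np.hypot(*w)*1000,1),"ang",round(np.degrees(np.arctan2(w[1],w[0])),1))
E
python3 n.py
```

```text
10.2 [0.46372995 0.22159057 0.06636172] yaw 151.2484914350243 rel in tool mm [ 44.95388916 -20.91076988] [-1.7 -2.1  0.2]
side orange [294.3 233.3] 39 r mm 32.6 ang -173.2
side orange [333.1 240.1] 105 r mm 56.2 ang -43.6
side red [275.9 245.7] 13 r mm 67.6 ang -175.3
wrist orange [372.3 319.9] 1305 r mm 45.9 ang 151.9
wrist red [299.  260.3] 465 r mm 67.1 ang 176.4
top orange [300.6 224.7] 9 r mm 49.5 ang -25.1
```

{"fn": "arm_command", "kwargs": {
  "deltas": [
    {"rx": 0,"ry": 0,"rz": 0.05,"dx": 0.00097,"dy": 0.00227,"dz": 0,"fingers": 0},
    {"rx": 0,"ry": 0,"rz": 0.05,"dx": 0.00097,"dy": 0.00227,"dz": 0,"fingers": 0},
    {"rx": 0,"ry": 0,"rz": 0.05,"dx": 0.00097,"dy": 0.00227,"dz": 0,"fingers": 0},
    {"rx": 0,"ry": 0,"rz": 0.05,"dx": 0.00097,"dy": 0.00227,"dz": 0,"fingers": 0},
    {"rx": 0,"ry": 0,"rz": 0.05,"dx": 0.00097,"dy": 0.00227,"dz": 0,"fingers": 0},
    {"rx": 0,"ry": 0,"rz": 0.05,"dx": 0.00097,"dy": 0.00227,"dz": 0,"fingers": 0},
    {"rx": 0,"ry": 0,"rz": 0.05,"dx": 0.00097,"dy": 0.00227,"dz": 0,"fingers": 0},
    {"rx": 0,"ry": 0,"rz": 0.05,"dx": 0.00097,"dy": 0.00227,"dz": 0,"fingers": 0},
    {"rx": 0,"ry": 0,"rz": 0.05,"dx": 0.00097,"dy": 0.00227,"dz": 0,"fingers": 0},
    {"rx": 0,"ry": 0,"rz": 0.05,"dx": 0.00097,"dy": 0.00227,"dz": 0,"fingers": 0}
  ]
}}

```text
time_s: 11.35
position: [0.4713, 0.2449, 0.0662]
tool_rot: [[-0.54, 0.842, -0.001], [0.842, 0.54, -0.0], [0.001, -0.001, -1.0]]
ft_force: [-1.7, 0.0, 0.8]
grip_width: -0.0002
gripper_force: 1.0
```

{"fn": "arm_command", "kwargs": {
  "deltas": [
    {"rx": 0,"ry": 0,"rz": 0.05,"dx": 0.00097,"dy": 0.00227,"dz": 0,"fingers": 0},
    {"rx": 0,"ry": 0,"rz": 0.05,"dx": 0.00097,"dy": 0.00227,"dz": 0,"fingers": 0},
    {"rx": 0,"ry": 0,"rz": 0.05,"dx": 0.00097,"dy": 0.00227,"dz": 0,"fingers": 0},
    {"rx": 0,"ry": 0,"rz": 0.05,"dx": 0.00097,"dy": 0.00227,"dz": 0,"fingers": 0},
    {"rx": 0,"ry": 0,"rz": 0.05,"dx": 0.00097,"dy": 0.00227,"dz": 0,"fingers": 0},
    {"rx": 0,"ry": 0,"rz": 0.05,"dx": 0.00097,"dy": 0.00227,"dz": 0,"fingers": 0},
    {"rx": 0,"ry": 0,"rz": 0.05,"dx": 0.00097,"dy": 0.00227,"dz": 0,"fingers": 0},
    {"rx": 0,"ry": 0,"rz": 0.05,"dx": 0.00097,"dy": 0.00227,"dz": 0,"fingers": 0},
    {"rx": 0,"ry": 0,"rz": 0.05,"dx": 0.00097,"dy": 0.00227,"dz": 0,"fingers": 0},
    {"rx": 0,"ry": 0,"rz": 0.05,"dx": 0.00097,"dy": 0.00227,"dz": 0,"fingers": 0}
  ]
}}

```text
time_s: 12.35
position: [0.4893, 0.2617, 0.0662]
tool_rot: [[-0.07, 0.998, -0.001], [0.998, 0.07, 0.0], [0.001, -0.001, -1.0]]
ft_force: [-1.8, 1.5, 1.3]
grip_width: -0.0002
gripper_force: 1.0
```

```bash
python3 n.py
```

```text
12.35 [0.48925448 0.26174947 0.06620992] yaw 94.03236436732752 rel in tool mm [ 45.02575593 -20.8308392 ] [-1.8  1.5  1.3]
side orange [309.9 226.6] 31 r mm 37.2 ang 98.8
side orange [313.1 243.6] 74 r mm 58.7 ang -84.1
side red [276.5 245.7] 13 r mm 66.5 ang -175.2
wrist orange [371.9 318.8] 1298 r mm 46.4 ang 94.6
top orange [310.6 243.1] 33 r mm 43.4 ang -84.1
```

{"fn": "arm_command", "kwargs": {
  "deltas": [
    {"rx": 0,"ry": 0,"rz": 0.04,"dx": 0.00078,"dy": 0.00182,"dz": 0,"fingers": 0},
    {"rx": 0,"ry": 0,"rz": 0.04,"dx": 0.00078,"dy": 0.00182,"dz": 0,"fingers": 0},
    {"rx": 0,"ry": 0,"rz": 0.04,"dx": 0.00078,"dy": 0.00182,"dz": 0,"fingers": 0},
    {"rx": 0,"ry": 0,"rz": 0,"dx": 0,"dy": 0,"dz": 0,"fingers": 0},
    {"rx": 0,"ry": 0,"rz": 0,"dx": 0,"dy": -0.005,"dz": 0,"fingers": 0},
    {"rx": 0,"ry": 0,"rz": 0,"dx": 0,"dy": -0.005,"dz": -0.01,"fingers": 0},
    {"rx": 0,"ry": 0,"rz": 0,"dx": 0.02,"dy": 0.03,"dz": -0.035,"fingers": 0},
    {"rx": 0,"ry": 0,"rz": 0,"dx": 0.02,"dy": 0.04,"dz": -0.035,"fingers": 0},
    {"rx": 0,"ry": 0,"rz": 0,"dx": 0.01,"dy": 0.03,"dz": -0.035,"fingers": 0},
    {"rx": 0,"ry": 0,"rz": 0,"dx": 0,"dy": 0,"dz": -0.02,"fingers": 0},
    {"rx": 0,"ry": 0,"rz": 0,"dx": 0,"dy": 0,"dz": 0,"fingers": 0}
  ]
}}

```text
time_s: 13.6
position: [0.5834, 0.3077, 0.2007]
tool_rot: [[0.048, 0.999, 0.006], [0.999, -0.048, 0.002], [0.002, 0.006, -1.0]]
ft_force: [-1.4, -0.6, 0.1]
grip_width: 0.0005
gripper_force: 0.0
```

```bash
python3 n.py; ls -t pics|head -3
```

```text
13.6 [0.58341665 0.30768331 0.20066536] yaw 87.24134294926702 rel in tool mm [92.65897807 65.83082308] [-1.4 -0.6  0.1]
side orange [313.2 226.4] 31 r mm 37.9 ang 89.1
side orange [310.  243.6] 74 r mm 58.4 ang -89.6
side red [276.2 245.2] 13 r mm 67.3 ang -177.4
wrist orange [226.9 293. ] 394 r mm 46.5 ang 87.3
wrist red [161.3 333.3] 127 r mm 61.3 ang 176.7
top orange [310.5 246.1] 32 r mm 43.0 ang -92.9
top_13.6.png
wrist_13.6.png
side_13.6.png
```

```bash
python3 -c "
import cv2,numpy as np
a=cv2.imread('pics/wrist_13.6.png')[255:435,120:360];b=cv2.imread('pics/top_13.6.png')[200:290,240:360]
cv2.imwrite('pics/c3.png',np.hstack([cv2.resize(x,(w,300),interpolation=2) for x,w in((a,400),(b,400))]))"
```

```text
(no output)
```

View pics/c3.png

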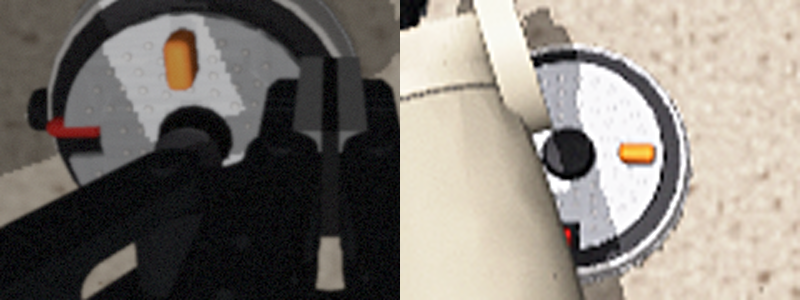

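The dog still sits against the +y edge of the notch, so the disc needs a few more degrees clockwise. I'll put the wrist camera where it has a clear view and measure.

{"fn": "arm_command", "kwargs": {
  "deltas": [
    {"rx": 0,"ry": 0,"rz": 0,"dx": -0.034,"dy": -0.019,"dz": 0,"fingers": 0},
    {"rx": 0,"ry": 0,"rz": 0,"dx": -0.034,"dy": -0.019,"dz": 0,"fingers": 0},
    {"rx": 0,"ry": 0,"rz": 0,"dx": -0.034,"dy": -0.019,"dz": 0,"fingers": 0},
    {"rx": 0,"ry": 0,"rz": 0,"dx": -0.034,"dy": -0.019,"dz": 0,"fingers": 0},
    {"rx": 0,"ry": 0,"rz": 0,"dx": -0.034,"dy": -0.019,"dz": 0,"fingers": 0},
    {"rx": 0,"ry": 0,"rz": 0,"dx": 0,"dy": 0,"dz": 0,"fingers": 0},
    {"rx": 0,"ry": 0,"rz": 0,"dx": 0,"dy": 0,"dz": 0,"fingers": 0}
  ]
}}

```text
time_s: 14.45
position: [0.4784, 0.1419, 0.1966]
tool_rot: [[0.05, 0.999, -0.001], [0.999, -0.05, 0.0], [0.0, -0.001, -1.0]]
ft_force: [-0.0, 0.4, -0.2]
grip_width: -0.0001
gripper_force: 0.0
```

```bash
python3 n.py; cat > ov.py <<'E'
from h import *
import sys
P=env.get_image("wrist");K=np.array(P["camera_matrix"]);R=np.array(P["orientation"]).reshape(3,3);e=np.array(P["eye"])
# rectify the disc-top plane: 4 px/mm, x to the right, y up
t=env.tip_of("hub_top",P);h=atz(P,t[0]["location"],.077)[:2];print("hub",h)
C=np.array([.5132,.2183])
def rect(z):
    S=.00025;W=600
    src=[];dst=[(0,0),(W,0),(W,W),(0,W)]
    for u,v in dst:
        X=np.array([C[0]+(u-300)*S,C[1]-(v-300)*S,z])-e;c=R.T@X;q=K@[c[0],-c[1],-c[2]];src.append(q[:2]/q[2])
    return cv2.warpPerspective(P["color"],cv2.getPerspectiveTransform(np.float32(src),np.float32(dst)),(W,W),flags=2)
a=rect(.059);b=rect(.0525)
for m,r in((a,62),(b,75)):cv2.circle(m,(300,300),r*4,(0,255,0),1);[cv2.line(m,(300,300),(int(300+320*np.cos(np.radians(g))),int(300-320*np.sin(np.radians(g)))),(255,0,0),1) for g in(170,175,180,185)]
cv2.imwrite("pics/ov%s.png"%sys.argv[1],np.hstack([a[130:530,0:400],b[130:530,0:400]]))
E
python3 ov.py 1
```

```text
14.45 [0.47838619 0.14185869 0.19658108] yaw 87.13052476567442 rel in tool mm [-78.0882724  -30.94343076] [-0.   0.4 -0.2]
side orange [313.1 226.5] 30 r mm 37.6 ang 89.3
side orange [310.  243.6] 74 r mm 58.4 ang -89.6
side red [276.1 245.2] 12 r mm 67.4 ang -177.3
wrist orange [366.7  33.2] 557 r mm 45.6 ang 88.3
wrist orange [367.5 182.7] 479 r mm 44.0 ang -89.4
wrist red [276.3 113.2] 338 r mm 58.8 ang 176.6
top orange [268.7 245.6] 23 r mm 47.3 ang 92.0
top red [288.6 273.9] 37 r mm 60.7 ang 175.5
hub [0.51380602 0.21903031]
```

View pics/ov1.png

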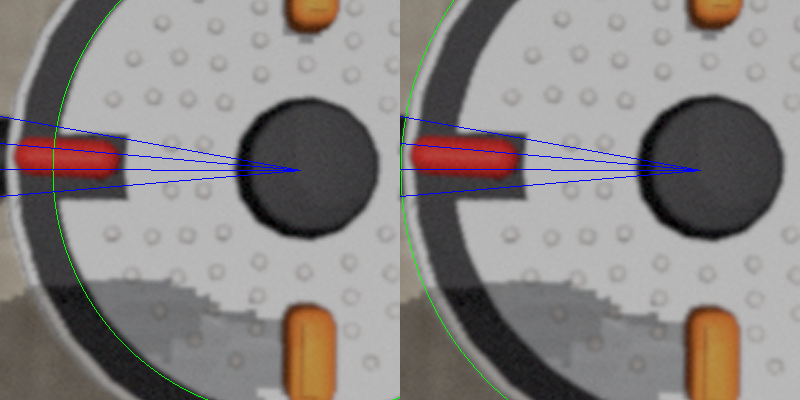

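The rectified view puts the notch centre at row 167 (its own plane) and the dog centre at row 157, at 4 px/mm. The notch is about 2.5 mm short, so the disc needs about 2.5° more clockwise. Going back for a small nudge.

{"fn": "arm_command", "kwargs": {
  "deltas": [
    {"rx": 0,"ry": 0,"rz": 0,"dx": 0.031,"dy": 0,"dz": 0,"fingers": 0},
    {"rx": 0,"ry": 0,"rz": 0,"dx": 0.031,"dy": 0,"dz": 0,"fingers": 0},
    {"rx": 0,"ry": 0,"rz": 0,"dx": 0.031,"dy": 0,"dz": 0,"fingers": 0},
    {"rx": 0,"ry": 0,"rz": 0,"dx": 0.0315,"dy": 0,"dz": 0,"fingers": 0},
    {"rx": 0,"ry": 0,"rz": 0.044,"dx": 0,"dy": 0,"dz": 0,"fingers": 0},
    {"rx": 0,"ry": 0,"rz": 0,"dx": 0,"dy": 0,"dz": 0.03,"fingers": 0},
    {"rx": 0,"ry": 0,"rz": 0,"dx": 0,"dy": 0,"dz": 0.03,"fingers": 0},
    {"rx": 0,"ry": 0,"rz": 0,"dx": 0,"dy": 0,"dz": 0.03,"fingers": 0},
    {"rx": 0,"ry": 0,"rz": 0,"dx": 0,"dy": 0,"dz": 0.015,"fingers": 0},
    {"rx": 0,"ry": 0,"rz": 0,"dx": 0,"dy": 0,"dz": 0,"fingers": 0},
    {"rx": 0,"ry": 0,"rz": 0,"dx": 0,"dy": 0,"dz": 0,"fingers": 0}
  ]
}}

```text
time_s: 15.8
position: [0.4855, 0.267, 0.0923]
tool_rot: [[0.092, 0.996, 0.0], [0.996, -0.092, 0.0], [0.0, 0.0, -1.0]]
ft_force: [0.4, 0.0, 0.9]
grip_width: -0.0
gripper_force: 0.0
```

{"fn": "arm_command", "kwargs": {
  "deltas": [
    {"rx": 0,"ry": 0,"rz": 0,"dx": 0,"dy": 0,"dz": 0.013,"fingers": 0},
    {"rx": 0,"ry": 0,"rz": 0,"dx": 0,"dy": 0,"dz": 0.013,"fingers": 0},
    {"rx": 0,"ry": 0,"rz": 0,"dx": 0,"dy": 0,"dz": 0,"fingers": 0},
    {"rx": 0,"ry": 0,"rz": 0,"dx": 0,"dy": 0.004,"dz": 0,"fingers": 0},
    {"rx": 0,"ry": 0,"rz": 0,"dx": 0,"dy": 0.003,"dz": 0,"fingers": 0},
    {"rx": 0,"ry": 0,"rz": 0,"dx": 0,"dy": 0.002,"dz": 0,"fingers": 0},
    {"rx": 0,"ry": 0,"rz": 0,"dx": 0,"dy": 0.0015,"dz": 0,"fingers": 0},
    {"rx": 0,"ry": 0,"rz": 0,"dx": 0,"dy": 0.001,"dz": 0,"fingers": 0},
    {"rx": 0,"ry": 0,"rz": 0,"dx": 0,"dy": 0,"dz": 0,"fingers": 0},
    {"rx": 0,"ry": 0,"rz": 0,"dx": 0,"dy": 0,"dz": 0,"fingers": 0}
  ]
}}

```text
time_s: 16.8
position: [0.4966, 0.2655, 0.066]
tool_rot: [[0.093, 0.996, -0.0], [0.996, -0.093, -0.0], [-0.0, -0.0, -1.0]]
ft_force: [0.1, 0.3, 0.7]
grip_width: -0.0002
gripper_force: 0.5
```

{"fn": "arm_command", "kwargs": {
  "deltas": [
    {"rx": 0,"ry": 0,"rz": 0,"dx": 0,"dy": -0.005,"dz": 0,"fingers": 0},
    {"rx": 0,"ry": 0,"rz": 0,"dx": 0,"dy": -0.006,"dz": -0.01,"fingers": 0},
    {"rx": 0,"ry": 0,"rz": 0,"dx": 0,"dy": 0,"dz": -0.04,"fingers": 0},
    {"rx": 0,"ry": 0,"rz": 0,"dx": 0,"dy": 0,"dz": -0.04,"fingers": 0},
    {"rx": 0,"ry": 0,"rz": 0,"dx": -0.031,"dy": 0,"dz": -0.04,"fingers": 0},
    {"rx": 0,"ry": 0,"rz": 0,"dx": -0.031,"dy": 0,"dz": 0,"fingers": 0},
    {"rx": 0,"ry": 0,"rz": 0,"dx": -0.031,"dy": 0,"dz": 0,"fingers": 0},
    {"rx": 0,"ry": 0,"rz": 0,"dx": -0.031,"dy": 0,"dz": 0,"fingers": 0},
    {"rx": 0,"ry": 0,"rz": 0,"dx": 0,"dy": 0,"dz": 0,"fingers": 0},
    {"rx": 0,"ry": 0,"rz": 0,"dx": 0,"dy": 0,"dz": 0,"fingers": 0}
  ]
}}

```text
time_s: 17.8
position: [0.474, 0.1433, 0.1962]
tool_rot: [[0.094, 0.996, 0.001], [0.996, -0.094, 0.0], [0.0, 0.001, -1.0]]
ft_force: [0.4, 0.6, -0.2]
grip_width: 0.0003
gripper_force: 0.0
```

```bash
python3 ov.py 2
```

```text
hub [0.51520833 0.22009498]
```

View pics/ov2.png

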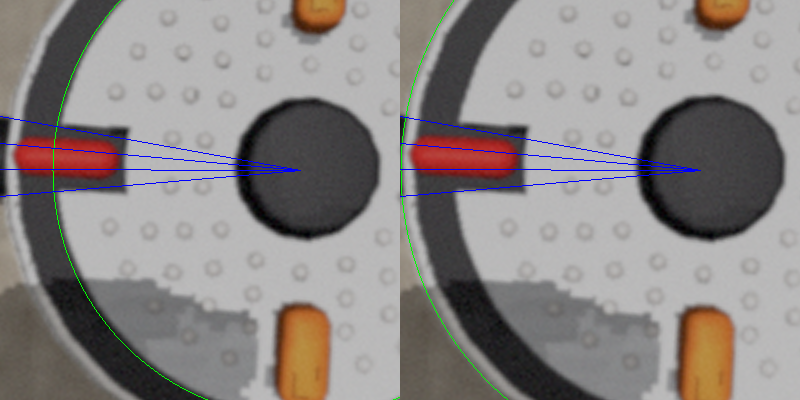

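The notch (rows 124–190) is now centred on the dog (row 157). Next I'll move over the hub.

{"fn": "arm_command", "kwargs": {
  "deltas": [
    {"rx": 0,"ry": 0,"rz": 0,"dx": 0.0262,"dy": 0.0107,"dz": 0,"fingers": 0},
    {"rx": 0,"ry": 0,"rz": 0,"dx": 0.0262,"dy": 0.0107,"dz": 0,"fingers": 0},
    {"rx": 0,"ry": 0,"rz": 0,"dx": 0.0262,"dy": 0.0108,"dz": 0,"fingers": 0},
    {"rx": 0,"ry": 0,"rz": 0,"dx": 0,"dy": 0,"dz": 0.03,"fingers": 0},
    {"rx": 0,"ry": 0,"rz": 0,"dx": 0,"dy": 0,"dz": 0.03,"fingers": 0},
    {"rx": 0,"ry": 0,"rz": 0,"dx": 0,"dy": 0,"dz": 0.03,"fingers": 0},
    {"rx": 0,"ry": 0,"rz": 0,"dx": 0,"dy": 0,"dz": 0.016,"fingers": 0},
    {"rx": 0,"ry": 0,"rz": 0,"dx": 0,"dy": 0,"dz": 0,"fingers": 0},
    {"rx": 0,"ry": 0,"rz": 0,"dx": 0,"dy": 0,"dz": 0,"fingers": 0}
  ]
}}

```text
time_s: 18.8
position: [0.5137, 0.2195, 0.09]
tool_rot: [[0.092, 0.996, 0.001], [0.996, -0.092, 0.0], [0.0, 0.001, -1.0]]
ft_force: [-0.1, 0.5, 1.5]
grip_width: 0.0001
gripper_force: 0.0
```

{"fn": "arm_command", "kwargs": {
  "deltas": [
    {"rx": 0,"ry": 0,"rz": 0,"dx": -0.001,"dy": 0,"dz": 0.005,"fingers": 0},
    {"rx": 0,"ry": 0,"rz": 0,"dx": 0,"dy": 0,"dz": 0.005,"fingers": 0},
    {"rx": 0,"ry": 0,"rz": 0,"dx": 0,"dy": 0,"dz": 0.002,"fingers": 0},
    {"rx": 0,"ry": 0,"rz": 0,"dx": 0,"dy": 0,"dz": 0.002,"fingers": 0},
    {"rx": 0,"ry": 0,"rz": 0,"dx": 0,"dy": 0,"dz": 0.001,"fingers": 0},
    {"rx": 0,"ry": 0,"rz": 0,"dx": 0,"dy": 0,"dz": 0,"fingers": 0}
  ]
}}

```text
time_s: 19.4
position: [0.5135, 0.2177, 0.0747]
tool_rot: [[0.093, 0.996, 0.0], [0.996, -0.093, 0.0], [0.0, 0.0, -1.0]]
ft_force: [-1.4, 0.4, 2.4]
grip_width: -0.0001
gripper_force: 1.8
```

{"fn": "arm_command", "kwargs": {
  "deltas": [
    {"rx": 0,"ry": 0,"rz": 0,"dx": 0,"dy": 0,"dz": 0.001,"fingers": 0},
    {"rx": 0,"ry": 0,"rz": 0,"dx": 0,"dy": 0,"dz": 0.001,"fingers": 0},
    {"rx": 0,"ry": 0,"rz": 0,"dx": 0,"dy": 0,"dz": 0.001,"fingers": 0},
    {"rx": 0,"ry": 0,"rz": 0,"dx": 0,"dy": 0,"dz": 0,"fingers": 0}
  ]
}}

```text
time_s: 19.8
position: [0.5135, 0.2177, 0.0714]
tool_rot: [[0.093, 0.996, -0.0], [0.996, -0.093, 0.0], [0.0, -0.0, -1.0]]
ft_force: [-0.6, 0.1, 4.5]
grip_width: -0.0004
gripper_force: 1.7
```

{"fn": "arm_command", "kwargs": {
  "deltas": [
    {"rx": 0,"ry": 0,"rz": 0,"dx": 0,"dy": 0,"dz": 0.001,"fingers": 0},
    {"rx": 0,"ry": 0,"rz": 0,"dx": 0,"dy": 0,"dz": 0.001,"fingers": 0},
    {"rx": 0,"ry": 0,"rz": 0,"dx": 0,"dy": 0,"dz": 0,"fingers": 0}
  ]
}}

```text
time_s: 20.1
position: [0.5135, 0.2177, 0.0693]
tool_rot: [[0.093, 0.996, -0.0], [0.996, -0.093, 0.0], [0.0, -0.0, -1.0]]
ft_force: [-1.1, 0.1, 3.1]
grip_width: -0.0
gripper_force: 1.5
```

Moving down at about 5 N. I'll keep going in small steps until the force rises.

{"fn": "arm_command", "kwargs": {
  "deltas": [
    {"rx": 0,"ry": 0,"rz": 0,"dx": 0,"dy": 0,"dz": 0.0007,"fingers": 0},
    {"rx": 0,"ry": 0,"rz": 0,"dx": 0,"dy": 0,"dz": 0,"fingers": 0}
  ]
}}

```text
time_s: 20.3
position: [0.5135, 0.2177, 0.069]
tool_rot: [[0.093, 0.996, 0.0], [0.996, -0.093, 0.0], [0.0, 0.0, -1.0]]
ft_force: [-2.3, -0.5, 7.2]
grip_width: 0.0001
gripper_force: 3.2
```

{"fn": "arm_command", "kwargs": {
  "deltas": [
    {"rx": 0,"ry": 0,"rz": 0,"dx": 0,"dy": 0,"dz": 0.0004,"fingers": 0},
    {"rx": 0,"ry": 0,"rz": 0,"dx": 0,"dy": 0,"dz": 0,"fingers": 0}
  ]
}}

```text
time_s: 20.5
position: [0.5136, 0.2177, 0.069]
tool_rot: [[0.093, 0.996, 0.001], [0.996, -0.093, 0.0], [0.0, 0.001, -1.0]]
ft_force: [-3.2, -0.9, 10.0]
grip_width: -0.0
gripper_force: 4.8
```

{"fn": "arm_command", "kwargs": {
  "deltas": [
    {"rx": 0,"ry": 0,"rz": 0,"dx": 0,"dy": 0,"dz": 0.0005,"fingers": 0},
    {"rx": 0,"ry": 0,"rz": 0,"dx": 0,"dy": 0,"dz": 0,"fingers": 0}
  ]
}}

```text
time_s: 20.7
position: [0.5136, 0.2177, 0.0689]
tool_rot: [[0.093, 0.996, 0.001], [0.996, -0.093, 0.0], [0.0, 0.001, -1.0]]
ft_force: [-4.2, -1.5, 13.7]
grip_width: -0.0002
gripper_force: 6.8
```

The stop is firm at z = 0.069, the expected seated hub height, with about 14 N. Lifting away to look.

{"fn": "arm_command", "kwargs": {
  "deltas": [
    {"rx": 0,"ry": 0,"rz": 0,"dx": 0,"dy": 0,"dz": -0.003,"fingers": 0},
    {"rx": 0,"ry": 0,"rz": 0,"dx": 0,"dy": 0,"dz": -0.01,"fingers": 0},
    {"rx": 0,"ry": 0,"rz": 0,"dx": 0,"dy": 0,"dz": -0.04,"fingers": 0},
    {"rx": 0,"ry": 0,"rz": 0,"dx": 0,"dy": 0,"dz": -0.04,"fingers": 0},
    {"rx": 0,"ry": 0,"rz": 0,"dx": -0.026,"dy": -0.011,"dz": -0.035,"fingers": 0},
    {"rx": 0,"ry": 0,"rz": 0,"dx": -0.026,"dy": -0.011,"dz": 0,"fingers": 0},
    {"rx": 0,"ry": 0,"rz": 0,"dx": -0.026,"dy": -0.011,"dz": 0,"fingers": 0},
    {"rx": 0,"ry": 0,"rz": 0,"dx": 0,"dy": 0,"dz": 0,"fingers": 0},
    {"rx": 0,"ry": 0,"rz": 0,"dx": 0,"dy": 0,"dz": 0,"fingers": 0}
  ]
}}

```text
time_s: 21.6
position: [0.4736, 0.1429, 0.1963]
tool_rot: [[0.094, 0.996, 0.001], [0.996, -0.094, 0.0], [0.0, 0.001, -1.0]]
ft_force: [0.4, 0.5, -0.3]
grip_width: -0.0002
gripper_force: 0.0
```

```bash
python3 ov.py 3; python3 - <<'E'
from h import *
s=env.get_image("side")["color"][190:310,230:390]
cv2.imwrite("pics/f.png",np.hstack([cv2.imread("pics/ov3.png")[:,:400],cv2.resize(s,(400,400),interpolation=2)]))
E
```

```text
hub [0.51269309 0.2189728 ]
```

View pics/f.png

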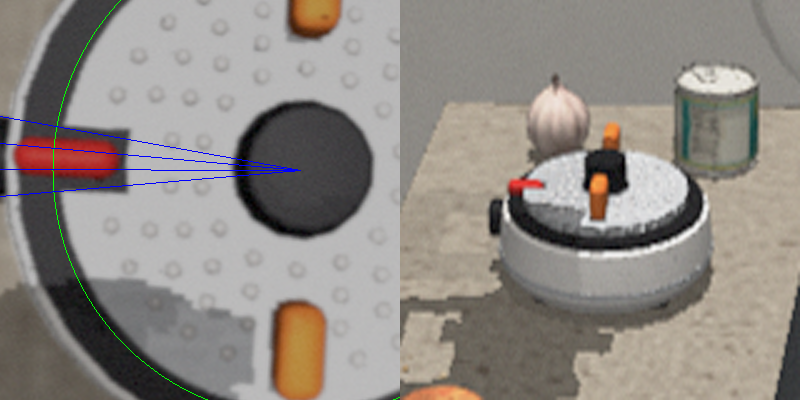

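The disc sits level and flush with the red dog standing in the notch, and its image is smaller because it is lower. The apple, garlic and tin haven't moved, and the hand is clear.

```bash
python3 -c "
from rig import env
print(env.close_job())"
```

```text
the job is handed in; nothing more can be done
None
```

I turned the disc clockwise until its notch lay over the red dog, pressed the hub down to a firm stop at about 14 N, took the hand away, and handed the job in at about 22 s.

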